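# Load the speaker charging dock

### The arm

A 6-joint arm with a two-finger parallel gripper is mounted at the origin on a cart in front of the work surface, level with it; the furniture and walls round the work are solid. World frame = base frame: x ahead of the robot, y to its left, z up, the work surface at z = 0. Lengths are in mm, angles in rad, forces in N, time in s.
With the tool pointing down it reaches from about 300 to 775 mm from the base axis. Payload 14.6 kg.
Tool frame: the origin (TCP) lies midway between the tips of the shut fingers; the grasp point (between the pads) lies 19 mm behind it; z points along the fingers, y is the line along which they close (so a half turn about z gives the same grasp; the last joint's range is limited). The gripper opens to 94 mm and grips with 3 to 60 N. Pads are 16 mm wide; open, the fingers measure 119 mm over their backs; the gripper's body (75 mm by 177 mm) begins 78 mm behind the grasp point.
Start: joints at [1.258, 0.3, 1.521, -0, 1.321, -0.067], TCP at [133.831, 533.459, 205.446] pointing down, gripper open.
Joint ranges: [-3.03, 3.03], [-0.79, 2.21], [0.23, 2.52], [-1.04, 4.18], [0, 3.07], [-2.55, 2.55]. Speed limits (rad/s): [2.22, 2.22, 2.57, 3.14, 3.14, 3.14].

### API

Orientations are given as [roll, pitch, yaw] about the fixed x, y, z axes, in that order (R = Rz(yaw) Ry(pitch) Rx(roll)).
In Python, from cell import manip gives the robot as it stands.
- The arm moves only by the shell command python3 -m creep 'ROWS' [OPENING] [FORCE]. ROWS is text: rows parted by semicolons, each of 6 numbers parted by spaces: the shift along the tool's x, y, z normalised to -1 to 1, where 1 is 4 cm, then the turn, a rotation vector about the tool's x, y, z normalised to -1 to 1, where 1 is pi rad. In form: dx dy dz ax ay az; .... A call has 1 to 20 rows; each row shifts and turns the commanded pose from where the row before left it, along the tool's axes as they then stand; what a row does not reach is not made up. A row lasts 1/8 s, in which the tool goes at most 62.5 mm and 10.7 degrees, less where a joint would pass 70% of its speed; a pose out of reach is approached as far as the arm can. A call with a number of a shift or a turn outside -1 to 1 is refused whole. A call with a gripper value outside its range is refused whole. OPENING is the closure, from 0 (fully open) to 1 (shut), set as the call begins (- or left out, the last holds). The fingers move at their own pace and stop on an object; FORCE is the grip in N (left out, the last holds). Time passes only in rows, so rows that do not move let the fingers close. It gives the time, the measured TCP pose, the force, the opening and the grip force at its end, in the units of the state.
- manip.read_state(): the state, without advancing time (a new reading comes with each control period).
- manip.camera(name): name is "side" or "top"; returns a dict with "color" (384x512x3 uint8, red, green, blue), "range_z" (384x512 float32, mm along the optical axis (not along the pixel's ray), 0 where there is no reading), "camera_matrix" (3x3 intrinsics, pixels), "T" (4x4, takes a point from camera to world coordinates). Camera axes: x right, y down, z forward; pixel columns grow to the right and rows downward; lengths in mm; the calibration is good to about 2 mm. A picture is of the moment at which its call begins.
- manip.sign_off(): hands the job in; it is judged then, once.
The state is a dict: "clock": time; "joints": joint angles; "qd": joint speeds; "effort": joint torques, N m; "eef_pos": TCP position; "eef_rot": TCP orientation; "wrist_force": force on the tool from outside, world axes, zero at the start; "moment": the same for the moment, N m; "finger_gap": finger opening in mm; "finger_force": force on a finger pad.
Only numpy, scipy, OpenCV 4.12 (cv2) and the standard library are available. Lean on these libraries where they do the work, as an engineer would, in place of code of your own. Each camera call takes 0.05 s, during which the arm holds its last target. There are 200 camera calls.

### The job

Get the cordless speakers charging: first turn the dock's power handle fully off; then, with the power off, put whatever is lying across the cups into the wooden tray and seat every speaker upright and fully home in a cup of its own. Only when that is all done turn the handle fully on again. Leave everything else on the desk where it is.

Things in the scene. Friction and masses are not known exactly. Their poses are not given: they have to be found in the camera images.
- speaker0: cordless speaker, 100 mm high, up to four alike (absent: None). White weighted base: a ball of 34 mm radius (68 mm wide at 34 mm height) on a flat foot of 26 mm diameter; from 58 to 100 mm height a grey cylinder of 36 mm diameter to hold it by. Origin: centre of the foot; z up its axis. About 0.3 kg, low in the base: it rights itself when tipped
- speaker1: cordless speaker, 100 mm high, up to four alike (absent: None). White weighted base: a ball of 34 mm radius (68 mm wide at 34 mm height) on a flat foot of 26 mm diameter; from 58 to 100 mm height a grey cylinder of 36 mm diameter to hold it by. Origin: centre of the foot; z up its axis. About 0.3 kg, low in the base: it rights itself when tipped
- speaker2: cordless speaker, 100 mm high, up to four alike (absent: None). White weighted base: a ball of 34 mm radius (68 mm wide at 34 mm height) on a flat foot of 26 mm diameter; from 58 to 100 mm height a grey cylinder of 36 mm diameter to hold it by. Origin: centre of the foot; z up its axis. About 0.3 kg, low in the base: it rights itself when tipped
- speaker3: cordless speaker, 100 mm high, up to four alike (absent: None). White weighted base: a ball of 34 mm radius (68 mm wide at 34 mm height) on a flat foot of 26 mm diameter; from 58 to 100 mm height a grey cylinder of 36 mm diameter to hold it by. Origin: centre of the foot; z up its axis. About 0.3 kg, low in the base: it rights itself when tipped
- cup0 (a point): charging cup 0 of the dock (0 at its -y end, 90 mm apart along its y): round metal dish with a 50 degree conical wall, 76 mm wide at the rim. The point is on the cup's axis where the centre of a seated speaker's foot comes to lie: 16 mm above the desk, 26 mm below the rim, 4 mm above the cup's floor. Its axes are the dock's
- cup1 (a point): charging cup 1 of the dock (0 at its -y end, 90 mm apart along its y): round metal dish with a 50 degree conical wall, 76 mm wide at the rim. The point is on the cup's axis where the centre of a seated speaker's foot comes to lie: 16 mm above the desk, 26 mm below the rim, 4 mm above the cup's floor. Its axes are the dock's
- cup2 (a point): charging cup 2 of the dock (0 at its -y end, 90 mm apart along its y): round metal dish with a 50 degree conical wall, 76 mm wide at the rim. The point is on the cup's axis where the centre of a seated speaker's foot comes to lie: 16 mm above the desk, 26 mm below the rim, 4 mm above the cup's floor. Its axes are the dock's
- cup3 (a point): charging cup 3 of the dock (0 at its -y end, 90 mm apart along its y): round metal dish with a 50 degree conical wall, 76 mm wide at the rim. The point is on the cup's axis where the centre of a seated speaker's foot comes to lie: 16 mm above the desk, 26 mm below the rim, 4 mm above the cup's floor. Its axes are the dock's
- dock: grey charging dock fixed to the desk: plate 104x372x12 mm (x, y, z) with a row of four dished cups along y (rims 42 mm up) between two low rails along its front and back edges, 43 mm high, and at its +y end a tower 84x80x60 mm centred at y = +228 mm with the power handle on top. Origin: centre of the cup row, on the desk; x away from the robot, z up
- power (a joint): the dock's rotary power handle, rad: 0 is OFF (stop; bar along the dock's x), 1.4 is ON (stop). Turning it clockwise seen from above increases it. It stays where it is left (friction about 0.06 N m)
- power_grip (a point): the middle of the handle's bar, on its vertical turning axis, 82 mm above the desk. The bar is 56 mm long (this point's x, which turns with the handle), 14 mm wide (its y) and 22 mm high; its top is 9 mm above this point and the round plate under it 13 mm below
- stapler: black stapler, 36x128x43 mm (x, y, z); its upper arm is 20 mm wide between 24 and 43 mm height: grip that. It lies across a cup on the dock's rails (underside 43 mm up), its length along the dock's x, or is absent (None). Origin: centre of the underside; y along its length, z up
- marker_box: flat dark card box of fine liners, 56x118x18 mm (x, y, z); grip it across its 56 mm width. It lies across a cup on the dock's rails (underside 43 mm up), its length along the dock's x, or is absent (None). Origin: centre of the underside; y along its length, z up
- tray: low open wooden tray fixed on the desk at the right, 170x200x24 mm (x, y, z) outside, walls and floor 4 mm. Origin: centre of the underside; x away from the robot
- coffee_glass: double-walled glass of coffee, 78 mm wide, 88 mm high, behind the dock; not part of the job. Origin: centre of the underside
- notes_pad: square pad of sticky notes, 66x66x13 mm, at the right end of the dock; not part of the job. Origin: centre of the underside
Not all that is in view belongs to the job. Leave any pink look-alike of the speaker3 alone.

How it is judged (in metres and radians):
On the way, in this order (a step that is already met when the one before it is completed fails the run):
1. the power handle is turned fully off (under 0.15 rad) (value of joint power below 0.15 rad), for 0.2 s.
2. with the handle off, all that lay on the dock is in the tray and every speaker is seated in a cup (value of joint power below 0.15 rad and x of stapler in the frame of tray between -0.08 and 0.08 m and y of stapler in the frame of tray between -0.095 and 0.095 m and z of each of stapler, marker_box in the frame of tray below 0.035 m and x of marker_box in the frame of tray between -0.08 and 0.08 m and y of marker_box in the frame of tray between -0.095 and 0.095 m and (distance between speaker0 and cup0 below 0.008 m or distance between speaker0 and cup1 below 0.008 m or distance between speaker0 and cup2 below 0.008 m or distance between speaker0 and cup3 below 0.008 m) and angle between each of speaker0, speaker1, speaker2, speaker3's own z axis and vertical below 0.15 rad and (distance between speaker1 and cup0 below 0.008 m or distance between speaker1 and cup1 below 0.008 m or distance between speaker1 and cup2 below 0.008 m or distance between speaker1 and cup3 below 0.008 m) and (distance between speaker2 and cup0 below 0.008 m or distance between speaker2 and cup1 below 0.008 m or distance between speaker2 and cup2 below 0.008 m or distance between speaker2 and cup3 below 0.008 m) and (distance between speaker3 and cup0 below 0.008 m or distance between speaker3 and cup1 below 0.008 m or distance between speaker3 and cup2 below 0.008 m or distance between speaker3 and cup3 below 0.008 m)), for 0.2 s.
3. the handle is turned fully on (over 1.25 rad) (value of joint power above 1.25 rad), for 0.2 s.
At the end, for the whole second after the job is handed in: The handle is on (over 1.25 rad); each speaker's foot centre is within 8 mm of its seat in a cup, upright within 0.15 rad; stapler and box lie in the tray, their origins inside its walls and less than 35 mm above its underside (value of joint power above 1.25 rad and x of stapler in the frame of tray between -0.08 and 0.08 m and y of stapler in the frame of tray between -0.095 and 0.095 m and z of each of stapler, marker_box in the frame of tray below 0.035 m and x of marker_box in the frame of tray between -0.08 and 0.08 m and y of marker_box in the frame of tray between -0.095 and 0.095 m and (distance between speaker0 and cup0 below 0.008 m or distance between speaker0 and cup1 below 0.008 m or distance between speaker0 and cup2 below 0.008 m or distance between speaker0 and cup3 below 0.008 m) and angle between each of speaker0, speaker1, speaker2, speaker3's own z axis and vertical below 0.15 rad and (distance between speaker1 and cup0 below 0.008 m or distance between speaker1 and cup1 below 0.008 m or distance between speaker1 and cup2 below 0.008 m or distance between speaker1 and cup3 below 0.008 m) and (distance between speaker2 and cup0 below 0.008 m or distance between speaker2 and cup1 below 0.008 m or distance between speaker2 and cup2 below 0.008 m or distance between speaker2 and cup3 below 0.008 m) and (distance between speaker3 and cup0 below 0.008 m or distance between speaker3 and cup1 below 0.008 m or distance between speaker3 and cup2 below 0.008 m or distance between speaker3 and cup3 below 0.008 m)); the robot touches nothing.
It fails at once if the coffee glass is moved more than 40 mm (distance of coffee_glass from where it was at the start of the episode above 0.04 m).
It fails at once if the notes pad is moved more than 40 mm (distance of notes_pad from where it was at the start of the episode above 0.04 m).
Of stapler, marker_box only 1 to 2 are there at a start; the rules pass over those that are not, and their reading is None.
Of speaker0, speaker1, speaker2, speaker3 only 3 to 4 are there at a start; the rules pass over those that are not, and their reading is None.
At some moment in a run one of speaker0, speaker1, speaker2, speaker3, stapler, marker_box may be knocked a few centimetres aside while the robot is not near it.
Once in a run the grip may slacken for a moment while it holds something.
It also fails if it takes over 210 s, if anything falls off the work surface, if the arm or the gripper's body presses on something with over 40 N, if the wrist force passes 120 N, or if a joint passes its speed limit or range.

## Working session

There is one attempt and no reset: what is moved stays moved. The work goes in short steps, Python scripts to look and compute and a shell command to move; the robot and the scene stay as the last step left them, time stands still between calls to the robot, and variables do not carry over. Pictures are saved under pics/ and viewed, at most 14 in all, crops included, and the job is handed in when it is done.

```bash
ls; mkdir -p pics; cat > h.py <<'E'
import numpy as np, cv2
from cell import manip
def cam(n):
    c=manip.camera(n); return c
def cloud(c):
    K=c["camera_matrix"];z=c["range_z"];v,u=np.mgrid[:z.shape[0],:z.shape[1]]
    P=np.stack([(u-K[0,2])/K[0,0]*z,(v-K[1,2])/K[1,1]*z,z],-1)
    W=P@c["T"][:3,:3].T+c["T"][:3,3]; W[z==0]=np.nan; return W
def save(c,f,box=None,s=1):
    im=c["color"][:,:,::-1]
    if box: x0,y0,x1,y1=box; im=im[y0:y1,x0:x1]
    cv2.imwrite("pics/"+f,cv2.resize(im,None,fx=s,fy=s,interpolation=cv2.INTER_CUBIC))
E
python3 - <<'E'
from h import *
for n in("top","side"):
    c=cam(n);save(c,n+"0.png",None,1.5);W=cloud(c);np.save(n+"0.npy",W)
    print(n,c["T"][:3,3],np.nanmin(W,(0,1)),np.nanmax(W,(0,1)))
s=manip.read_state();print({k:np.round(v,3) for k,v in s.items()})
E
```

```text
pics
top [ 466.49776643  -44.48560828 1099.50849123] [  -97.70733665 -1197.07275256  -765.92097495] [1005.1100922   665.16707041  348.24771071]
side [  13.22087659 -110.82424636  963.66727796] [   42.94209487 -1193.69090746  -765.08196818] [1008.18990036  663.88872246  677.33278008]
{'clock': np.float64(0.1), 'joints': array([ 1.258,  0.3  ,  1.522, -0.   ,  1.321, -0.067]), 'qd': array([-0.001, -0.002, -0.003, -0.   , -0.001, -0.001]), 'effort': array([ 4.0000e-03, -5.3265e+01, -3.5328e+01,  7.1000e-02,  2.4000e-02,
       -0.0000e+00]), 'eef_pos': array([133.747, 533.244, 204.973]), 'eef_rot': array([-3.141, -0.   ,  2.896]), 'wrist_force': array([-0.338, -0.219, -0.09 ]), 'moment': array([-0.013,  0.013,  0.006]), 'finger_force': np.float64(0.0), 'finger_gap': np.float64(93.833)}
```

View pics/top0.png

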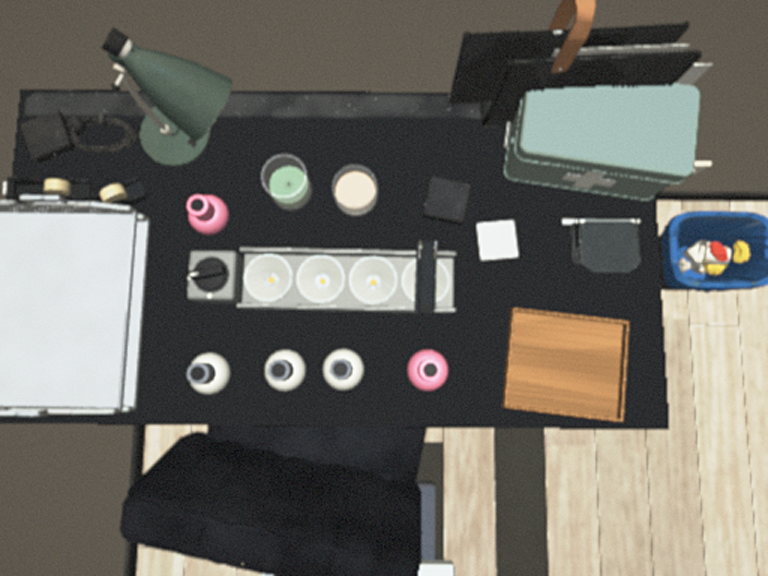

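View pics/side0.png

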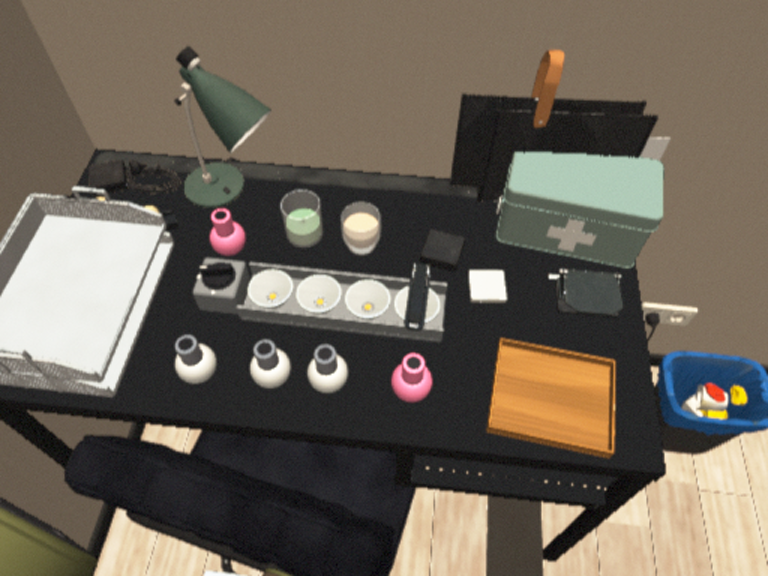

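The top picture shows three white speakers at about (208,373), (285,370) and (343,370). The pink look-alikes at (429,370) and (208,213) are to be left alone. The stapler lies across cup0 at (427,277), the handle is at (210,274) and the tray at (567,364). The dark box at (446,199) lies on the desk, not on the dock, so it isn't part of the job. The side view agrees. Next I measure positions and take an enlarged crop.

```bash
cat > meas.py <<'E'
from h import *
def blobs(c,lab):
    W=cloud(c);hsv=cv2.cvtColor(c["color"],cv2.COLOR_RGB2HSV);z=W[...,2]
    ok=~np.isnan(z)&(W[...,0]>180)&(W[...,0]<650)&(W[...,1]>-420)&(W[...,1]<400)
    def rep(m,name,amin=15):
        n,L,st,_=cv2.connectedComponentsWithStats(m.astype(np.uint8))
        for i in range(1,n):
            if st[i,4]<amin: continue
            p=W[L==i]; r=cv2.minAreaRect(p[:,:2].astype(np.float32))
            print(lab,name,"px",st[i,:5],"rect",np.round(r[0]),np.round(r[1]),round(r[2]),"med",np.round(np.median(p,0)), "zmax",round(p[:,2].max()))
    rep(ok&(z>92)&(z<108),"z~100 caps")
    rep(ok&(z>82)&(z<97)&(W[...,1]>80),"handle top",8)
    rep(ok&(z>73)&(z<95)&(W[...,1]<80),"z73-95")
    rep(ok&(z>50)&(z<67)&(W[...,1]>80),"tower")
    rep(ok&(z>37)&(z<48),"z~43",40)
    rep(ok&(hsv[...,0]>8)&(hsv[...,0]<22)&(hsv[...,1]>100)&(z<40),"wood",100)
    rep(ok&(hsv[...,1]>140)&(hsv[...,2]>150)&(z<40),"yellow",4)
    return W
E
python3 - <<'E'
from meas import *
for n in("top","side"):
    c=cam(n); blobs(c,n)
    if n=="top": save(c,"crop1.png",(115,150,315,270),4)
E
```

```text
top z~100 caps px [132 179  10   5  18] rect [628. 252.] [10. 21.] 10 med [627. 250.  93.] zmax 95
top z~100 caps px [219 239  16  15 177] rect [470.  27.] [35. 34.] 65 med [471.  28. 100.] zmax 104
top z~100 caps px [178 240  16  15 181] rect [469. 125.] [34. 34.] 29 med [468. 125. 100.] zmax 104
top z~100 caps px [279 240  15  15 179] rect [ 470. -114.] [33. 33.] 90 med [ 470. -114.  100.] zmax 106
top z~100 caps px [125 242  15  15 182] rect [462. 253.] [33. 34.] 1 med [462. 252. 100.] zmax 106
top z~100 caps px [ 90 318 190  51 809] rect [255. 120.] [447.  17.] 78 med [257. 112. 100.] zmax 108
top handle top px [126 177  24  10 143] rect [627. 251.] [15. 57.] 12 med [626. 251.  91.] zmax 96
top handle top px [189 240   5  10  12] rect [475. 112.] [23.  5.] 21 med [474. 110.  92.] zmax 96
top handle top px [134 242   7  15  28] rect [463. 242.] [33. 12.] 3 med [463. 239.  92.] zmax 97
top handle top px [ 70 273   7   3  21] rect [402. 393.] [12.  5.] 87 med [402. 393.  89.] zmax 95
top handle top px [ 91 316 112  28 427] rect [279. 209.] [264.  16.] 79 med [279. 201.  90.] zmax 97
[... 5933 characters left out ...]
ax 28
side yellow px [180 196   4   3   7] rect [625. 157.] [4. 8.] 13 med [625. 156.  13.] zmax 15
side yellow px [212 200   3   2   6] rect [625.  68.] [5. 7.] 29 med [625.  67.  12.] zmax 14
side yellow px [244 203   3   3   6] rect [623. -23.] [4. 8.] 71 med [622. -22.  12.] zmax 15
side yellow px [ 326  226   73   74 3684] rect [ 483. -341.] [174. 169.] 83 med [ 481. -340.    4.] zmax 28
side yellow px [337 226   3   2   4] rect [ 579. -280.] [ 5. 19.] 69 med [ 573. -279.   24.] zmax 26
side yellow px [341 227   4   2   6] rect [ 580. -290.] [ 8. 17.] 84 med [ 574. -292.   22.] zmax 25
side yellow px [353 229  41  10  64] rect [ 571. -369.] [103.  23.] 83 med [ 567. -370.   21.] zmax 27
```

View pics/crop1.png

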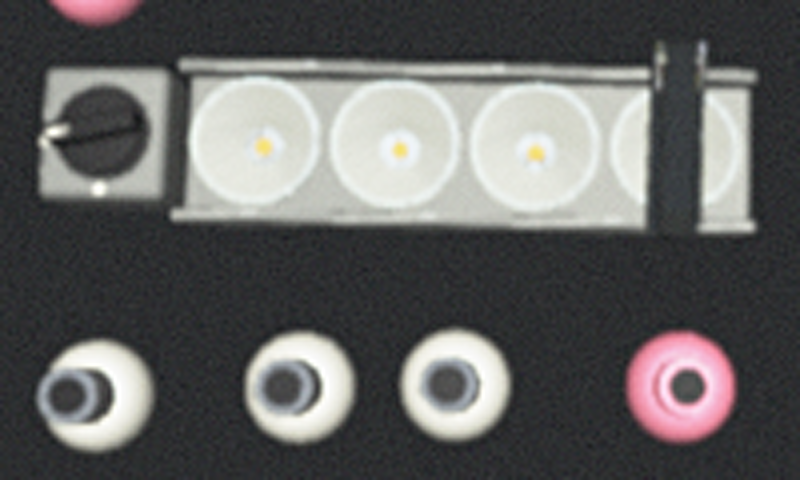

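The crop confirms three white speakers with grey tops at (68,395), (287,387) and (448,383). The pink one at (682,385) is the look-alike. The stapler is at (678,140), only cup 0 is covered, and the handle bar lies mostly along y, so it is ON. Next I refine the handle position by casting rays and plan the first move.

```bash
cat >> h.py <<'E'
def ray(c,u,v,z):
    d=c["T"][:3,:3]@np.linalg.inv(c["camera_matrix"])@[u,v,1];o=c["T"][:3,3]
    return np.round(o+d*(z-o[2])/d[2],1)
def go(x,y,z,yaw=None,turn_first=True):
    "normalised total turn about tool z and total shift along tool axes, by turn then shift"
    s=manip.read_state();p=s["eef_pos"];r=s["eef_rot"]
    if yaw is None: yaw=r[2]
    dy=(yaw-r[2]+np.pi)%(2*np.pi)-np.pi
    c,q=np.cos(yaw),np.sin(yaw);d=np.array([x,y,z])-p
    t=np.array([c*d[0]+q*d[1],q*d[0]-c*d[1],-d[2]])/40
    print("at",np.round(p,1),np.round(r,3),"turn az",round(-dy/np.pi,4),"shift",np.round(t,3),"j6",np.round(s["joints"][5],2),"gap",round(s["finger_gap"],1))
E
python3 - <<'E'
from h import *
c=cam("top");print("bar",ray(c,138.75,181.75,91),"plate",ray(c,115+103/4,183,69),"pink2",ray(c,138,143,40),"pink1",ray(c,286,246,34))
s=cam("side");print("side bar",ray(s,144,179,91))
# tray corners (px/1.5) top view rim
for u,v in((512,308),(630,320),(623,421),(503,408)): print(ray(c,u/1.5,v/1.5,24))
go(618,251,150,1.73)
E
```

```text
bar [625.5 246.6  91. ] plate [625.9 247.7  69. ] pink2 [736.3 268.3  40. ] pink1 [ 472.4 -118.5   34. ]
side bar [619.9 246.   91. ]
[ 577.9 -262.9   24. ]
[ 558.6 -465.3   24. ]
[ 388.6 -444.7   24. ]
[ 408.4 -243.7   24. ]
at [133.8 533.4 205.3] [-3.141 -0.     2.896] turn az 0.3711 shift [-8.89  10.832  1.382] j6 -0.07 gap 94.2
```

```bash
python3 -m creep '0 0 0 0 0 0.0464;0 0 0 0 0 0.0464;0 0 0 0 0 0.0464;0 0 0 0 0 0.0464;0 0 0 0 0 0.0464;0 0 0 0 0 0.0464;0 0 0 0 0 0.0464;0 0 0 0 0 0.0464' 0.5 20; python3 -m creep '-0.55 0.67 0 0 0 0;-0.55 0.67 0 0 0 0;-0.55 0.67 0 0 0 0;-0.55 0.67 0 0 0 0;-0.55 0.67 0 0 0 0;-0.55 0.67 0 0 0 0;-0.55 0.67 0 0 0 0;-0.55 0.67 0 0 0 0;-0.55 0.67 0 0 0 0;-0.55 0.67 0 0 0 0;-0.55 0.67 0 0 0 0;-0.55 0.67 0 0 0 0;-0.55 0.67 0 0 0 0;-0.55 0.67 0 0 0 0;-0.55 0.67 0 0 0 0;-0.55 0.67 0 0 0 0;0 0 0 0 0 0;0 0 0 0 0 0'; python3 -c "
from h import *
go(622,250,76,1.73)"
```

```text
clock: 1.3
eef_pos: [133.8, 533.4, 205.3]
eef_rot: [-3.141, 0.0, 1.725]
wrist_force: [0.1, 0.8, 0.6]
finger_gap: 47.1
finger_force: 0.0
clock: 3.55
eef_pos: [612.5, 254.0, 205.2]
eef_rot: [-3.141, -0.0, 1.73]
wrist_force: [1.0, 0.1, -0.1]
finger_gap: 47.1
finger_force: 0.0
at [612.5 254.  205.2] [-3.141 -0.     1.73 ] turn az -0.0001 shift [-0.136  0.219  3.23 ] j6 0.18 gap 47.1
```

```bash
python3 -m creep '-0.136 0.219 0 0 0 0;0 0 0.7 0 0 0;0 0 0.7 0 0 0;0 0 0.7 0 0 0;0 0 0.6 0 0 0;0 0 0.3 0 0 0;0 0 0.23 0 0 0;0 0 0 0 0 0;0 0 0 0 0 0'; python3 -m creep '0 0 0 0 0 0;0 0 0 0 0 0;0 0 0 0 0 0;0 0 0 0 0 0;0 0 0 0 0 0;0 0 0 0 0 0;0 0 0 0 0 0;0 0 0 0 0 0' 1 20
```

```text
clock: 4.68
eef_pos: [622.8, 249.9, 77.1]
eef_rot: [3.14, -0.0, 1.73]
wrist_force: [0.6, 0.1, 0.7]
finger_gap: 47.1
finger_force: 0.0
clock: 5.68
eef_pos: [625.9, 249.9, 76.6]
eef_rot: [3.132, -0.001, 1.729]
wrist_force: [27.5, 5.8, -13.2]
finger_gap: 13.7
finger_force: 20.0
```

```bash
python3 -m creep '0 0.08 0 0 0 0;0 0.03 0 0 0 0;0 0 0 0 0 0;0 0 0 0 0 0'; python3 -m creep '0 0 0 0 0 -0.05;0 0 0 0 0 -0.05;0 0 0 0 0 -0.05;0 0 0 0 0 0;0 0 0 0 0 0'
```

```text
clock: 6.18
eef_pos: [626.3, 250.0, 76.5]
eef_rot: [-3.14, 0.001, 1.73]
wrist_force: [-4.1, -3.5, 4.2]
finger_gap: 14.0
finger_force: 20.0
clock: 6.8
eef_pos: [627.2, 250.4, 76.5]
eef_rot: [3.14, 0.001, 2.197]
wrist_force: [4.8, -1.0, -0.2]
finger_gap: 14.0
finger_force: 20.0
```

Turning well. Next I finish the turn to the OFF stop, a total of about 1.45 rad.

```bash
python3 -m creep '0 0 0 0 0 -0.05;0 0 0 0 0 -0.05;0 0 0 0 0 -0.05;0 0 0 0 0 -0.05;0 0 0 0 0 -0.05;0 0 0 0 0 -0.05;0 0 0 0 0 -0.01;0 0 0 0 0 0;0 0 0 0 0 0;0 0 0 0 0 0'; python3 -c "
from h import *
s=manip.read_state();print(s['moment'],s['wrist_force'])"
```

```text
clock: 8.05
eef_pos: [628.0, 252.1, 76.6]
eef_rot: [3.138, 0.004, -3.112]
wrist_force: [13.0, 10.1, -5.7]
finger_gap: 13.8
finger_force: 20.4
[ 2.05984489 -2.61545857 -0.38476448] [13.01928879 10.12076401 -5.69577984]
```

```bash
python3 -m creep '0 0 0 0 0 0;0 0 0 0 0 0;0 0 0 0 0 0;0 0 0 0 0 0;0 0 -0.3 0 0 0;0 0 -0.7 0 0 0;0 0 -0.7 0 0 0;0 0 -0.7 0 0 0' 0.5 20; python3 - <<'E'
from h import *
c=cam("top");save(c,"top1.png",None,1.5)
W=cloud(c);z=W[...,2]
for lo,hi,x0,x1,y0,y1 in((70,95,540,700,-160,-60),(92,108,400,520,-10,60),(92,108,400,520,80,160),(92,108,400,520,200,300)):
    m=(z>lo)&(z<hi)&(W[...,0]>x0)&(W[...,0]<x1)&(W[...,1]>y0)&(W[...,1]<y1)
    print(m.sum(),cv2.minAreaRect(W[m][:,:2].astype(np.float32)) if m.sum()>3 else "")
go(610,-110,150,3.13)
E
```

```text
clock: 9.05
eef_pos: [626.8, 250.4, 174.2]
eef_rot: [3.141, 0.001, -3.109]
wrist_force: [0.1, 1.0, 0.4]
finger_gap: 46.9
finger_force: 0.0
442 ((622.447265625, -112.39307403564453), (27.617692947387695, 120.6242446899414), 89.9765396118164)
175 ((470.5844421386719, 27.78034210205078), (34.111106872558594, 33.679298400878906), 64.84640502929688)
179 ((468.3602294921875, 125.66179656982422), (34.55243682861328, 33.83389663696289), 28.500808715820312)
0 
at [627.9 250.8 178.5] [ 3.14   0.006 -3.109] turn az 0.0142 shift [ 0.343 -9.025  0.713] j6 -1.28 gap 46.9
```

View pics/top1.png

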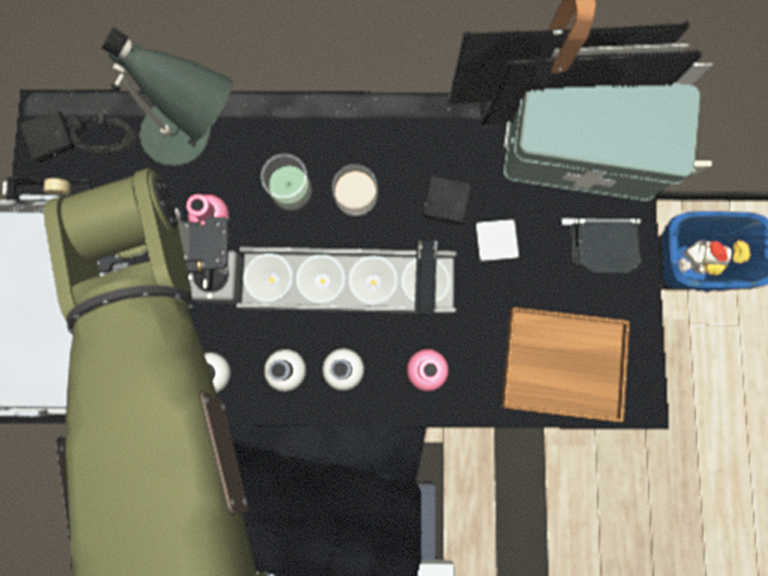

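The arm hides the handle in this picture. The stapler at (427,277), the speakers and the rest are unmoved. I move over the stapler and then check the handle.

```bash
python3 -m creep '0 0 0 0 0 0.0142;0.02 -0.6 0 0 0 0;0.02 -0.6 0 0 0 0;0.02 -0.6 0 0 0 0;0.02 -0.6 0 0 0 0;0.02 -0.6 0 0 0 0;0.02 -0.6 0 0 0 0;0.02 -0.6 0 0 0 0;0.02 -0.6 0 0 0 0;0.02 -0.6 0 0 0 0;0.02 -0.6 0 0 0 0;0.02 -0.6 0 0 0 0;0.02 -0.6 0 0 0 0;0.02 -0.6 0 0 0 0;0.02 -0.6 0 0 0 0;0.02 -0.6 0 0 0 0;0 0 0 0 0 0;0 0 0 0 0 0' 0.4; python3 - <<'E'
from h import *
c=cam("top");W=cloud(c);z=W[...,2]
m=(z>82)&(z<97)&(W[...,0]>570)&(W[...,0]<680)&(W[...,1]>205)&(W[...,1]<300)
r=cv2.minAreaRect(W[m][:,:2].astype(np.float32));print("handle",m.sum(),r)
save(c,"crop2.png",(110,150,180,220),6)
go(612,-111,70.5,3.13)
E
```

```text
clock: 11.35
eef_pos: [610.6, -109.2, 172.2]
eef_rot: [3.141, -0.0, 3.13]
wrist_force: [0.6, -0.0, 0.2]
finger_gap: 56.3
finger_force: 0.0
handle 142 ((625.6675415039062, 251.7690887451172), (15.222850799560547, 54.3362922668457), 88.02503204345703)
at [ 610.6 -108.9  172.2] [ 3.141 -0.     3.131] turn az 0.0002 shift [-0.035 -0.052  2.544] j6 -1.8 gap 56.6
```

View pics/crop2.png

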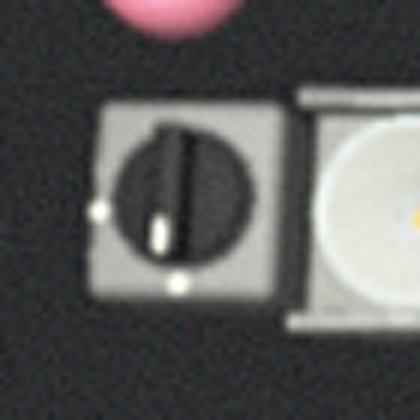

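Handle OFF is confirmed: the bar runs vertically in the crop at (178,190), within 0.035 rad of the dock's x. Next I descend on the stapler and grip it.

```bash
python3 -m creep '-0.14 -0.05 0.6 0 0 0;0 0 0.6 0 0 0;0 0 0.6 0 0 0;0 0 0.4 0 0 0;0 0 0.2 0 0 0;0 0 0.12 0 0 0;0 0 0 0 0 0;0 0 0 0 0 0';  python3 -m creep '0 0 0 0 0 0;0 0 0 0 0 0;0 0 0 0 0 0;0 0 0 0 0 0;0 0 0 0 0 0;0 0 0 0 0 0;0 0 0 0 0 0;0 0 0 0 0 0' 1 30; python3 - <<'E'
from h import *
for n in("top","side"):
    c=cam(n);W=cloud(c);hsv=cv2.cvtColor(c["color"],cv2.COLOR_RGB2HSV)
    m=((hsv[...,1]>90)&(hsv[...,0]>12)&(hsv[...,0]<35)&(hsv[...,2]>120)&(W[...,0]>580)&(W[...,0]<660)&(W[...,1]>-160)&(W[...,1]<200)).astype(np.uint8)
    k,L,st,ce=cv2.connectedComponentsWithStats(m)
    for i in range(1,k):
        if st[i,4]>3: print(n,"yellow",st[i,4],ray(c,*ce[i],12))
    g=((hsv[...,2]>205)).astype(np.uint8)
    m=((W[...,2]>36)&(W[...,2]<47)&(W[...,0]>595)&(W[...,0]<660)).astype(np.uint8)
    for y in(157,68,-22):
        q=W[(W[...,2]>38)&(W[...,2]<47)&(np.abs(W[...,1]-y)<44)&(W[...,0]>582)&(W[...,0]<668)][:,:2]
        A=np.c_[2*q,np.ones(len(q))];s=np.linalg.lstsq(A,(q**2).sum(1),rcond=None)[0]
        print(n,y,"rim fit",np.round(s[:2],1),"r",round(np.sqrt(s[2]+s[0]**2+s[1]**2),1),np.round(q.min(0)),np.round(q.max(0)))
E
```

```text
clock: 12.4
eef_pos: [616.5, -111.5, 72.1]
eef_rot: [-3.141, 0.001, 3.13]
wrist_force: [-0.6, 0.3, -0.4]
finger_gap: 56.1
finger_force: 0.0
clock: 13.4
eef_pos: [616.2, -111.5, 71.5]
eef_rot: [3.142, 0.0, 3.13]
wrist_force: [0.3, 1.8, 0.5]
finger_gap: 20.4
finger_force: 29.9
top yellow 7 [627.4 157.7  12. ]
top yellow 6 [625.3  68.3  12. ]
top 157 rim fit [625.  158.2] r 37.5 [586. 118.] [665. 198.]
top 68 rim fit [624.   68.6] r 37.4 [584.  28.] [663. 108.]
top -22 rim fit [623.1 -22. ] r 38.1 [583. -34.] [668.  18.]
side yellow 93 [1009.1  -32.3   12. ]
side yellow 420 [ 988.  -129.1   12. ]Traceback (most recent call last):
  File "<stdin>", line 13, in <module>
    return umr_minimum(a, axis, None, out, keepdims, initial, where)
ValueError: zero-size array to reduction operation minimum which has no identity
```

```bash
python3 -m creep '0 0 -0.2 0 0 0;0 0 -0.5 0 0 0;0 0 -0.7 0 0 0;0 0 -0.7 0 0 0;0 0 -0.6 0 0 0;0 0 0 0 0 0;0 0 0 0 0 0'; python3 -c "
from h import *
go(483,-354,160,1.47);go(483,-354,160)"
```

```text
clock: 14.38
eef_pos: [615.9, -111.4, 178.8]
eef_rot: [3.141, -0.001, 3.13]
wrist_force: [0.2, 0.4, -1.5]
finger_gap: 20.6
finger_force: 30.0
at [ 615.9 -111.4  178.8] [ 3.141e+00 -1.000e-03  3.130e+00] turn az 0.5284 shift [-6.368 -2.695  0.471] j6 -1.8 gap 20.6
at [ 615.9 -111.4  178.8] [ 3.141e+00 -1.000e-03  3.130e+00] turn az -0.0 shift [ 3.253 -6.102  0.471] j6 -1.8 gap 20.6
```

```bash
python3 -m creep '0.27 -0.508 0 0 0 0;0.27 -0.508 0 0 0 0;0.27 -0.508 0 0 0 0;0.27 -0.508 0 0 0 0;0.27 -0.508 0 0 0 0;0.27 -0.508 0 0 0 0;0.27 -0.508 0 0 0 0;0.27 -0.508 0 0 0 0;0.27 -0.508 0 0 0 0;0.27 -0.508 0 0 0 0;0.27 -0.508 0 0 0 0;0.27 -0.508 0 0 0 0'; python3 -m creep '0 0 0 0 0 0.0528;0 0 0 0 0 0.0528;0 0 0 0 0 0.0528;0 0 0 0 0 0.0528;0 0 0 0 0 0.0528;0 0 0 0 0 0.0528;0 0 0 0 0 0.0528;0 0 0 0 0 0.0528;0 0 0 0 0 0.0528;0 0 0 0 0 0.0528;0 0 0 0 0 0;0 0 0 0 0 0'; python3 -c "
from h import *
go(483,-354,36,1.47)"
```

```text
clock: 15.88
eef_pos: [482.4, -355.4, 179.4]
eef_rot: [-3.142, -0.0, 3.129]
wrist_force: [-0.1, -0.3, -1.4]
finger_gap: 20.7
finger_force: 30.0
clock: 17.38
eef_pos: [483.4, -354.3, 179.5]
eef_rot: [3.142, 0.0, 1.475]
wrist_force: [-0.1, -0.2, -1.3]
finger_gap: 20.5
finger_force: 30.0
at [ 483.4 -354.3  179.5] [3.142 0.    1.475] turn az 0.0015 shift [ 0.006 -0.01   3.587] j6 -0.6 gap 20.5
```

```bash
python3 -m creep '0 0 0.7 0 0 0;0 0 0.7 0 0 0;0 0 0.7 0 0 0;0 0 0.7 0 0 0;0 0 0.4 0 0 0;0 0 0.25 0 0 0;0 0 0.15 0 0 0;0 0 0 0 0 0;0 0 0 0 0 0'; python3 -m creep '0 0 0 0 0 0;0 0 0 0 0 0;0 0 0 0 0 0;0 0 -0.2 0 0 0;0 0 -0.7 0 0 0;0 0 -0.7 0 0 0;0 0 -0.7 0 0 0;0 0 -0.7 0 0 0;0 0 -0.5 0 0 0;0 0 0 0 0 0' 0.5 ; python3 -c "
from h import *
go(470,27,190,1.57)"
```

```text
clock: 18.5
eef_pos: [484.1, -354.2, 36.1]
eef_rot: [3.141, 0.001, 1.472]
wrist_force: [0.4, 0.1, -1.7]
finger_gap: 20.7
finger_force: 30.0
clock: 19.75
eef_pos: [484.3, -354.2, 177.2]
eef_rot: [3.139, 0.002, 1.471]
wrist_force: [0.3, -0.3, -0.3]
finger_gap: 47.3
finger_force: 0.0
at [ 484.3 -354.2  177.2] [3.139e+00 2.000e-03 1.471e+00] turn az -0.0314 shift [ 9.529 -0.366 -0.319] j6 -0.59 gap 47.3
```

```bash
python3 -m creep '0 0 0 0 0 -0.0314;0.68 -0.026 0 0 0 0;0.68 -0.026 0 0 0 0;0.68 -0.026 0 0 0 0;0.68 -0.026 0 0 0 0;0.68 -0.026 0 0 0 0;0.68 -0.026 0 0 0 0;0.68 -0.026 0 0 0 0;0.68 -0.026 0 0 0 0;0.68 -0.026 0 0 0 0;0.68 -0.026 0 0 0 0;0.68 -0.026 0 0 0 0;0.68 -0.026 0 0 0 0;0.68 -0.026 0 0 0 0;0.68 -0.026 0 0 0 0;0 0 0 0 0 0;0 0 0 0 0 0' 0.3 ; python3 - <<'E'
from h import *
cv2.imwrite
c=cam("top");s=cam("side");t=c["color"].copy()
save(c,"crop3.png",(320,190,440,300),4)
W=cloud(c);z=W[...,2]
for y in(27,125,253):
    m=(z>92)&(z<108)&(W[...,0]>420)&(W[...,0]<520)&(abs(W[...,1]-y)<45);print(y,m.sum(),np.round(cv2.minAreaRect(W[m][:,:2].astype(np.float32))[0],1) if m.sum() else "")
W=cloud(s);z=W[...,2]
for y in(27,125,253):
    m=(z>92)&(z<108)&(W[...,0]>420)&(W[...,0]<520)&(abs(W[...,1]-y)<45);print("side",y,m.sum(),np.round(cv2.minAreaRect(W[m][:,:2].astype(np.float32))[0],1) if m.sum() else "")
go(469.5,27,65,1.57)
E
```

```text
clock: 21.88
eef_pos: [469.4, 26.5, 175.0]
eef_rot: [-3.141, 0.0, 1.57]
wrist_force: [0.2, -0.5, -0.5]
finger_gap: 65.6
finger_force: 0.0
27 0 
125 0 
253 180 [462.1 252.8]
side 27 103 [466.3  20.2]
side 125 0 
side 253 0 
at [469.5  26.2 175.2] [-3.141  0.     1.569] turn az -0.0003 shift [ 2.000e-02 -1.000e-03  2.755e+00] j6 -0.02 gap 65.9
```

View pics/crop3.png

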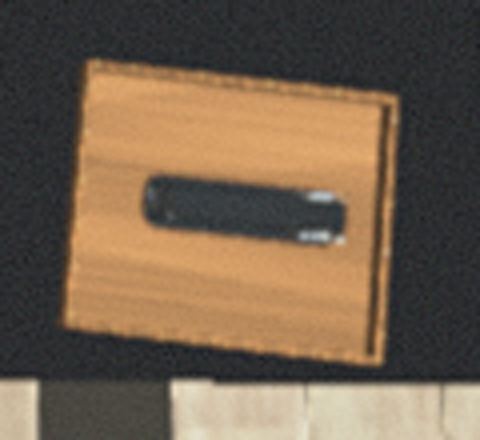

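The stapler at (245,208) in the crop lies flat in the middle of the tray. Next I pick up speaker A.

```bash
python3 -m creep '0.02 0 0.7 0 0 0;0 0 0.7 0 0 0;0 0 0.6 0 0 0;0 0 0.4 0 0 0;0 0 0.25 0 0 0;0 0 0.1 0 0 0;0 0 0 0 0 0;0 0 0 0 0 0';  python3 -m creep '0 0 0 0 0 0;0 0 0 0 0 0;0 0 0 0 0 0;0 0 0 0 0 0;0 0 0 0 0 0;0 0 0 0 0 0;0 0 0 0 0 0;0 0 -0.3 0 0 0;0 0 -0.6 0 0 0;0 0 -0.6 0 0 0;0 0 -0.6 0 0 0;0 0 0 0 0 0;0 0 0 0 0 0' 1 30; python3 -c "
from h import *
go(623.5,-22,150,1.56)"
```

```text
clock: 22.98
eef_pos: [469.9, 27.8, 66.0]
eef_rot: [3.141, 0.0, 1.57]
wrist_force: [0.2, 0.7, 0.1]
finger_gap: 65.5
finger_force: 0.0
clock: 24.6
eef_pos: [469.1, 27.8, 148.7]
eef_rot: [-3.141, -0.0, 1.57]
wrist_force: [-0.5, 0.5, -2.6]
finger_gap: 35.8
finger_force: 30.0
at [469.1  27.8 148.7] [-3.141 -0.     1.57 ] turn az 0.0032 shift [-1.203  3.872 -0.032] j6 -0.02 gap 35.8
```

```bash
python3 -m creep '-0.15 0.484 0 0 0 0;-0.15 0.484 0 0 0 0;-0.15 0.484 0 0 0 0;-0.15 0.484 0 0 0 0;-0.15 0.484 0 0 0 0;-0.15 0.484 0 0 0 0;-0.15 0.484 0 0 0 0;-0.15 0.484 0 0 0 0;0 0 0 0 0 0;0 0 0 0 0 0;0 0 0 0 0 0'; python3 -c "
from h import *
go(623.5,-22,83,1.56)
c=cam('side');save(c,'side2.png',(100,110,356,300),3)"
```

```text
clock: 25.98
eef_pos: [623.9, -20.1, 149.3]
eef_rot: [-3.141, -0.0, 1.57]
wrist_force: [0.1, 0.3, -2.9]
finger_gap: 35.6
finger_force: 30.0
at [623.9 -20.1 149.3] [-3.141 -0.     1.57 ] turn az 0.0033 shift [-0.048 -0.01   1.658] j6 -0.09 gap 35.6
```

View pics/side2.png

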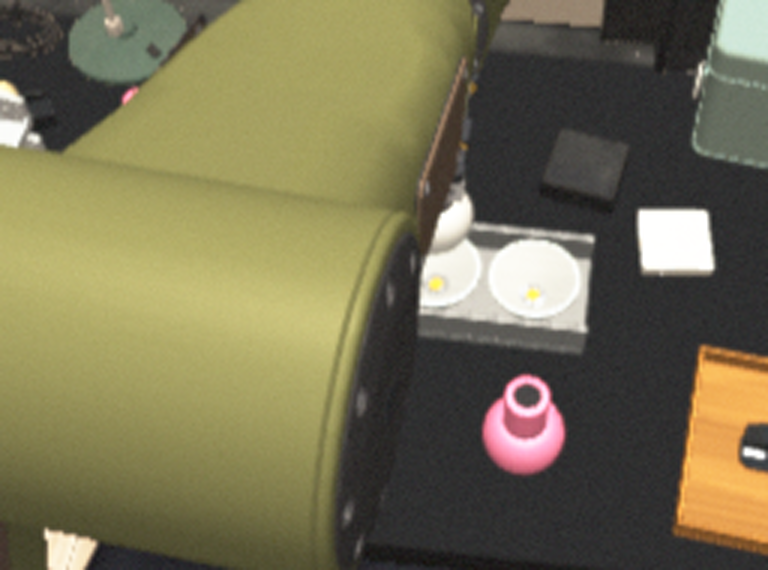

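The held speaker's white ball, at (455,222), is over cup 1. I lower it, release and rise.

```bash
python3 -m creep '-0.045 0 0.4 0 0 0;0 0 0.4 0 0 0;0 0 0.35 0 0 0;0 0 0.2 0 0 0;0 0 0.15 0 0 0;0 0 0.1 0 0 0;0 0 0.05 0 0 0;0 0 0 0 0 0;0 0 0 0 0 0'; python3 -m creep '0 0 0 0 0 0;0 0 0 0 0 0;0 0 0 0 0 0;0 0 0 0 0 0;0 0 0 0 0 0;0 0 -0.3 0 0 0;0 0 -0.7 0 0 0;0 0 -0.7 0 0 0;0 0 -0.7 0 0 0;0 0 0 0 0 0' 0.3; python3 -c "
from h import *
go(468,125,175,1.57)"
```

```text
clock: 27.15
eef_pos: [624.5, -22.1, 84.1]
eef_rot: [3.141, -0.0, 1.57]
wrist_force: [-4.5, 1.1, 4.5]
finger_gap: 35.4
finger_force: 30.0
clock: 28.4
eef_pos: [625.3, -22.2, 182.3]
eef_rot: [3.137, 0.0, 1.57]
wrist_force: [-0.0, -0.4, 0.3]
finger_gap: 65.8
finger_force: 0.0
at [625.3 -22.2 182.3] [3.137 0.    1.57 ] turn az 0.0 shift [ 3.677 -3.936  0.183] j6 -0.09 gap 65.8
```

```bash
cat > sp.py <<'E'
from h import *
for n in("top","side"):
    c=cam(n);W=cloud(c);z=W[...,2];hsv=cv2.cvtColor(c["color"],cv2.COLOR_RGB2HSV)
    for lo,hi in((93,107),(109,122)):
        m=((z>lo)&(z<hi)&(hsv[...,1]<70)&(W[...,0]>400)&(W[...,0]<700)&(W[...,1]>-250)&(W[...,1]<330)).astype(np.uint8)
        k,L,st,_=cv2.connectedComponentsWithStats(m)
        for i in range(1,k):
            if 60<st[i,4]<300: r=cv2.minAreaRect(W[L==i][:,:2].astype(np.float32));print(n,lo,st[i,4],np.round(r[0],1),np.round(r[1]),"z",np.round(np.median(W[L==i][:,2]),1))
E
python3 sp.py
```

```text
top 93 151 [ 469.8 -115.1] [33. 31.] z 100.4
top 93 181 [462.2 252.5] [33. 34.] z 100.2
side 93 102 [ 469.8 -115.7] [30. 32.] z 99.3
```

```bash
python3 -c "
from h import *
go(462,252.5,175,1.57)"
```

```text
at [624.2 -22.1 179.1] [-3.141 -0.     1.57 ] turn az 0.0 shift [ 6.861 -4.061  0.104] j6 -0.09 gap 65.5
```

```bash
python3 -m creep '0.49 -0.29 0 0 0 0;0.49 -0.29 0 0 0 0;0.49 -0.29 0 0 0 0;0.49 -0.29 0 0 0 0;0.49 -0.29 0 0 0 0;0.49 -0.29 0 0 0 0;0.49 -0.29 0 0 0 0;0.49 -0.29 0 0 0 0;0.49 -0.29 0 0 0 0;0.49 -0.29 0 0 0 0;0.49 -0.29 0 0 0 0;0.49 -0.29 0 0 0 0;0.49 -0.29 0 0 0 0;0.49 -0.29 0 0 0 0;0 0 0 0 0 0;0 0 0 0 0 0'; python3 sp.py; python3 -c "
from h import *
go(462,252.5,65,1.57)
c=cam('top');save(c,'top3.png',None,1.5)"
```

```text
clock: 30.5
eef_pos: [462.2, 252.3, 179.5]
eef_rot: [3.141, 0.0, 1.57]
wrist_force: [-0.1, 0.7, 0.2]
finger_gap: 65.6
finger_force: 0.0
top 93 178 [491.7 108.1] [34. 33.] z 100.0
top 93 151 [ 469.9 -115.2] [31. 33.] z 100.1
top 93 180 [462.2 252.7] [33. 34.] z 100.0
top 109 171 [622.5 -18.2] [33. 34.] z 116.2
side 93 159 [489.7 107.2] [35. 34.] z 98.9
side 93 107 [462.1 245.5] [36. 21.] z 98.6
side 93 101 [ 469.7 -116.1] [31. 31.] z 99.6
side 109 129 [621.  -19.2] [33. 35.] z 114.4
at [462.4 252.  179.4] [3.142 0.    1.569] turn az -0.0002 shift [ 0.013 -0.011  2.861] j6 0.43 gap 65.5
```

View pics/top3.png

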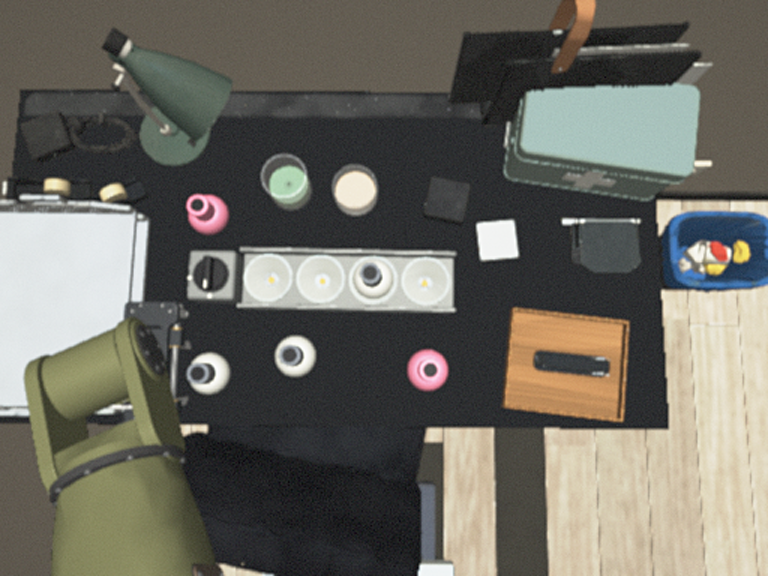

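The picture shows that the speaker B has been knocked aside to (295,355), which is about (491,108) in the world. Speaker A sits in cup 1 at (371,275), cap height 116. Next I pick up C.

```bash
python3 -m creep '0.013 -0.01 0.7 0 0 0;0 0 0.7 0 0 0;0 0 0.6 0 0 0;0 0 0.5 0 0 0;0 0 0.25 0 0 0;0 0 0.1 0 0 0;0 0 0 0 0 0;0 0 0 0 0 0';  python3 -m creep '0 0 0 0 0 0;0 0 0 0 0 0;0 0 0 0 0 0;0 0 0 0 0 0;0 0 0 0 0 0;0 0 0 0 0 0;0 0 0 0 0 0;0 0 -0.3 0 0 0;0 0 -0.6 0 0 0;0 0 -0.6 0 0 0;0 0 -0.6 0 0 0;0 0 0 0 0 0;0 0 0 0 0 0' 1 30; python3 -c "
from h import *
go(625.5,158,150,1.57)"
```

```text
clock: 31.65
eef_pos: [462.1, 253.0, 66.1]
eef_rot: [3.141, -0.0, 1.57]
wrist_force: [0.0, 0.4, 0.1]
finger_gap: 65.8
finger_force: 0.0
clock: 33.28
eef_pos: [461.4, 252.7, 148.6]
eef_rot: [-3.141, 0.001, 1.57]
wrist_force: [0.4, -0.0, -3.3]
finger_gap: 35.7
finger_force: 30.0
at [461.4 252.7 148.6] [-3.141e+00  1.000e-03  1.570e+00] turn az 0.0 shift [-2.364  4.104 -0.035] j6 0.43 gap 35.7
```

```bash
python3 -m creep '-0.3 0.4 0 0 0 0;-0.3 0.4 0 0 0 0;-0.3 0.4 0 0 0 0;-0.3 0.4 0 0 0 0;-0.3 0.4 0 0 0 0;-0.3 0.4 0 0 0 0;-0.3 0.4 0 0 0 0;-0.264 0.5 0 0 0 0;0 0.4 0 0 0 0;0 0.4 0 0 0 0;0 0 0 0 0 0;0 0 0 0 0 0'; python3 -c "
from h import *
go(625.5,158,83,1.57)"
```

```text
clock: 34.78
eef_pos: [625.4, 158.1, 149.2]
eef_rot: [-3.141, 0.0, 1.57]
wrist_force: [-0.1, 0.7, -3.2]
finger_gap: 35.5
finger_force: 30.0
at [625.4 158.1 149.2] [-3.141  0.     1.57 ] turn az 0.0 shift [-0.002  0.002  1.656] j6 0.19 gap 35.5
```

```bash
python3 -m creep '0 0 0.4 0 0 0;0 0 0.4 0 0 0;0 0 0.35 0 0 0;0 0 0.2 0 0 0;0 0 0.15 0 0 0;0 0 0.1 0 0 0;0 0 0.05 0 0 0;0 0 0 0 0 0;0 0 0 0 0 0'; python3 -m creep '0 0 0 0 0 0;0 0 0 0 0 0;0 0 0 0 0 0;0 0 0 0 0 0;0 0 0 0 0 0;0 0 -0.3 0 0 0;0 0 -0.7 0 0 0;0 0 -0.7 0 0 0;0 0 -0.7 0 0 0;0 0 0 0 0 0' 0.3; python3 -c "
from h import *
go(491,108,175,1.57)"
```

```text
clock: 35.9
eef_pos: [625.9, 158.3, 83.7]
eef_rot: [3.141, -0.0, 1.57]
wrist_force: [-0.8, 0.0, -3.3]
finger_gap: 35.5
finger_force: 30.0
clock: 37.15
eef_pos: [626.6, 158.4, 182.4]
eef_rot: [3.137, -0.001, 1.57]
wrist_force: [-0.4, 0.6, 0.7]
finger_gap: 65.7
finger_force: 0.0
at [626.6 158.4 182.4] [ 3.137e+00 -1.000e-03  1.570e+00] turn az 0.0 shift [-1.263 -3.39   0.186] j6 0.19 gap 65.7
```

```bash
python3 -m creep '-0.157 -0.42 0 0 0 0;-0.157 -0.42 0 0 0 0;-0.157 -0.42 0 0 0 0;-0.157 -0.42 0 0 0 0;-0.157 -0.42 0 0 0 0;-0.157 -0.42 0 0 0 0;-0.157 -0.42 0 0 0 0;-0.157 -0.42 0 0 0 0;0 0 0 0 0 0;0 0 0 0 0 0'; python3 sp.py;python3 -c "
from h import *
go(491,108,65,1.57)"
```

```text
clock: 38.4
eef_pos: [491.7, 108.2, 179.2]
eef_rot: [-3.141, 0.0, 1.57]
wrist_force: [-0.0, -0.4, 1.6]
finger_gap: 65.9
finger_force: 0.0
top 93 148 [ 469.9 -115.1] [31. 33.] z 100.2
top 109 165 [626.7 157.8] [30. 34.] z 116.1
top 109 169 [622.5 -18.2] [33. 34.] z 116.0
side 93 127 [490.6 103.2] [37. 27.] z 98.7
side 93 86 [ 465.9 -116.3] [26. 31.] z 99.6
side 109 130 [620.5 -19. ] [35. 31.] z 114.6
at [491.7 108.3 179.2] [-3.141  0.     1.57 ] turn az 0.0 shift [-0.006 -0.018  2.854] j6 0.14 gap 65.6
```

```bash
python3 -m creep '0 -0.01 0.7 0 0 0;0 0 0.7 0 0 0;0 0 0.6 0 0 0;0 0 0.5 0 0 0;0 0 0.25 0 0 0;0 0 0.1 0 0 0;0 0 0 0 0 0;0 0 0 0 0 0';  python3 -m creep '0 0 0 0 0 0;0 0 0 0 0 0;0 0 0 0 0 0;0 0 0 0 0 0;0 0 0 0 0 0;0 0 0 0 0 0;0 0 0 0 0 0;0 0 -0.3 0 0 0;0 0 -0.6 0 0 0;0 0 -0.6 0 0 0;0 0 -0.6 0 0 0;0 0 0 0 0 0;0 0 0 0 0 0' 1 30; python3 -c "
from h import *
go(624.5,68.3,150,1.57)"
```

```text
clock: 39.5
eef_pos: [491.3, 108.2, 66.1]
eef_rot: [3.141, -0.0, 1.57]
wrist_force: [-0.4, -0.9, -0.4]
finger_gap: 66.0
finger_force: 0.0
clock: 41.12
eef_pos: [490.4, 108.0, 148.6]
eef_rot: [-3.14, 0.0, 1.57]
wrist_force: [-0.4, 0.2, -4.0]
finger_gap: 35.3
finger_force: 30.0
at [490.4 108.  148.6] [-3.14  0.    1.57] turn az 0.0 shift [-0.991  3.353 -0.035] j6 0.14 gap 35.3
```

```bash
python3 -m creep '-0.33 0.4 0 0 0 0;-0.33 0.4 0 0 0 0;-0.33 0.4 0 0 0 0;0 0.4 0 0 0 0;0 0.4 0 0 0 0;0 0.4 0 0 0 0;0 0.4 0 0 0 0;0 0.4 0 0 0 0;0 0.153 0 0 0 0;0 0 0 0 0 0;0 0 0 0 0 0'; python3 -m creep '0 0 0.4 0 0 0;0 0 0.4 0 0 0;0 0 0.35 0 0 0;0 0 0.2 0 0 0;0 0 0.15 0 0 0;0 0 0.1 0 0 0;0 0 0.05 0 0 0;0 0 0 0 0 0;0 0 0 0 0 0'
```

```text
clock: 42.5
eef_pos: [624.7, 68.2, 149.2]
eef_rot: [-3.141, 0.0, 1.57]
wrist_force: [0.3, 0.4, -3.4]
finger_gap: 35.1
finger_force: 30.0
clock: 43.62
eef_pos: [625.1, 68.4, 83.7]
eef_rot: [3.141, -0.0, 1.57]
wrist_force: [-0.3, -0.1, -3.9]
finger_gap: 35.5
finger_force: 30.0
```

Next I release, rise and move towards the handle, where I can inspect the seating.

```bash
python3 -m creep '0 0 0 0 0 0;0 0 0 0 0 0;0 0 0 0 0 0;0 0 0 0 0 0;0 0 0 0 0 0;0 0 -0.3 0 0 0;0 0 -0.7 0 0 0;0 0 -0.7 0 0 0;0 0 -0.7 0 0 0;0 0 0 0 0 0' 0.3; python3 -m creep '0.6 0 0 0 0 0;0.6 0 0 0 0 0;0.6 0 0 0 0 0;0.6 0 0 0 0 0;0.6 0 0 0 0 0;0.6 0 0 0 0 0;0.5 0 0 0 0 0;0.5 0 0 0 0 0;0 0 0 0 0 0;0 0 0 0 0 0' 0.5; python3 sp.py; python3 - <<'E'
from h import *
save(cam("top"),"crop4.png",(140,150,320,260),4)
go(627,250.5,76,3.13)
E
```

```text
clock: 44.88
eef_pos: [625.9, 68.5, 182.4]
eef_rot: [3.137, -0.0, 1.57]
wrist_force: [-0.0, -0.2, -0.3]
finger_gap: 65.7
finger_force: 0.0
clock: 46.12
eef_pos: [625.2, 252.0, 179.4]
eef_rot: [-3.141, 0.0, 1.57]
wrist_force: [-0.7, 0.4, -0.5]
finger_gap: 47.0
finger_force: 0.0
top 93 152 [ 469.8 -115.2] [31. 33.] z 100.5
top 109 174 [625.3 157.3] [33. 34.] z 115.9
top 109 172 [623.8  66.5] [33. 32.] z 115.9
top 109 172 [622.  -18.7] [34. 34.] z 116.1
side 93 99 [ 468.7 -116.3] [29. 31.] z 99.2
side 109 128 [623.8 156.1] [35. 32.] z 114.6
side 109 130 [622.   65.7] [33. 34.] z 114.5
side 109 132 [620.6 -18.3] [34. 32.] z 114.9
at [625.3 251.7 179.6] [3.142 0.    1.569] turn az -0.4968 shift [-0.043 -0.029  2.589] j6 0.33 gap 47.2
```

View pics/crop4.png

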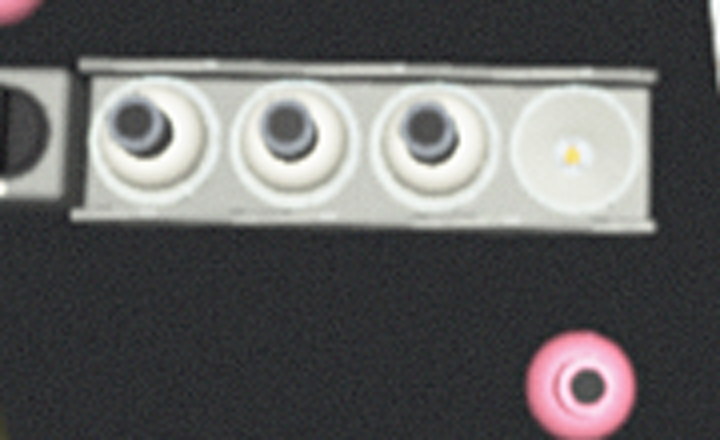

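All three speakers are seated: the balls are centred in cups 3, 2 and 1 at (152,135), (295,135) and (435,140), cap height 116. Next I turn the handle on.

```bash
python3 -m creep '0 0 0 0 0 -0.0497;0 0 0 0 0 -0.0497;0 0 0 0 0 -0.0497;0 0 0 0 0 -0.0497;0 0 0 0 0 -0.0497;0 0 0 0 0 -0.0497;0 0 0 0 0 -0.0497;0 0 0 0 0 -0.0497;0 0 0 0 0 -0.0497;0 0 0 0 0 -0.0497;-0.04 -0.03 0.6 0 0 0;0 0 0.6 0 0 0;0 0 0.6 0 0 0;0 0 0.4 0 0 0;0 0 0.25 0 0 0;0 0 0.13 0 0 0;0 0 0 0 0 0;0 0 0 0 0 0'; python3 -m creep '0 0 0 0 0 0;0 0 0 0 0 0;0 0 0 0 0 0;0 0 0 0 0 0;0 0 0 0 0 0;0 0 0 0 0 0;0 0 0 0 0 0' 1 20
```

```text
clock: 48.52
eef_pos: [627.0, 251.3, 76.9]
eef_rot: [3.141, 0.001, 3.131]
wrist_force: [-0.5, -0.2, -0.9]
finger_gap: 47.3
finger_force: 0.0
clock: 49.4
eef_pos: [626.7, 252.2, 76.4]
eef_rot: [3.14, 0.001, 3.132]
wrist_force: [0.7, 5.5, -0.7]
finger_gap: 13.8
finger_force: 20.0
```

```bash
python3 -m creep '0 0 0 0 0 0.05;0 0 0 0 0 0.05;0 0 0 0 0 0.05;0 0 0 0 0 0.05;0 0 0 0 0 0.05;0 0 0 0 0 0.05;0 0 0 0 0 0.05;0 0 0 0 0 0.05;0 0 0 0 0 0.05;0 0 0 0 0 0.01;0 0 0 0 0 0;0 0 0 0 0 0;0 0 0 0 0 0'; python3 -m creep '0 0 0 0 0 0;0 0 0 0 0 0;0 0 0 0 0 0;0 0 0 0 0 0;0 0 -0.3 0 0 0;0 0 -0.7 0 0 0;0 0 -0.7 0 0 0;0 0 -0.7 0 0 0;-0.6 0 0 0 0 0;-0.6 0 0 0 0 0;-0.6 0 0 0 0 0;-0.6 0 0 0 0 0;-0.6 0 0 0 0 0;-0.6 0 0 0 0 0;-0.6 0 0 0 0 0;-0.6 0 0 0 0 0;0 0 0 0 0 0;0 0 0 0 0 0' 0.5; python3 -c "
from h import *
go(450,-150,180)"
```

```text
clock: 51.02
eef_pos: [626.1, 251.4, 76.4]
eef_rot: [-3.14, -0.0, 1.687]
wrist_force: [-6.1, -0.3, 2.7]
finger_gap: 13.9
finger_force: 20.3
clock: 53.28
eef_pos: [648.9, 60.7, 172.3]
eef_rot: [3.142, -0.0, 1.686]
wrist_force: [-1.2, 0.3, 0.1]
finger_gap: 46.8
finger_force: 0.0
at [648.9  60.7 172.3] [ 3.142 -0.     1.686] turn az -0.0 shift [-4.658 -5.546 -0.194] j6 -0.08 gap 46.8
```

```bash
python3 -m creep '-0.33 -0.4 0 0 0 0;-0.33 -0.4 0 0 0 0;-0.33 -0.4 0 0 0 0;-0.33 -0.4 0 0 0 0;-0.33 -0.4 0 0 0 0;-0.33 -0.4 0 0 0 0;-0.33 -0.4 0 0 0 0;-0.33 -0.4 0 0 0 0;-0.33 -0.4 0 0 0 0;-0.33 -0.4 0 0 0 0;-0.33 -0.4 0 0 0 0;-0.33 -0.4 0 0 0 0;-0.33 -0.4 0 0 0 0;-0.33 -0.4 0 0 0 0;0 0 0 0 0 0;0 0 0 0 0 0'; python3 sp.py; python3 - <<'E'
from h import *
c=cam("top");W=cloud(c);z=W[...,2];save(c,"top4.png",None,1.5)
m=(z>82)&(z<97)&(W[...,0]>570)&(W[...,0]<680)&(W[...,1]>205)&(W[...,1]<300)
print("handle",cv2.minAreaRect(W[m][:,:2].astype(np.float32)))
E
```

```text
clock: 55.28
eef_pos: [447.8, -148.9, 172.3]
eef_rot: [3.141, 0.0, 1.686]
wrist_force: [-0.4, -0.8, 0.3]
finger_gap: 47.0
finger_force: 0.0
top 93 78 [ 474.8 -107.4] [17. 32.] z 100.7
top 109 173 [624.7 157.5] [34. 34.] z 115.9
top 109 170 [623.5  66.4] [34. 32.] z 116.2
top 109 172 [622.  -18.8] [34. 34.] z 115.9
side 109 127 [623.1 156.8] [36. 33.] z 114.5
handle ((626.5582275390625, 250.42843627929688), (13.716644287109375, 55.754093170166016), 9.476378440856934)
```

View pics/top4.png

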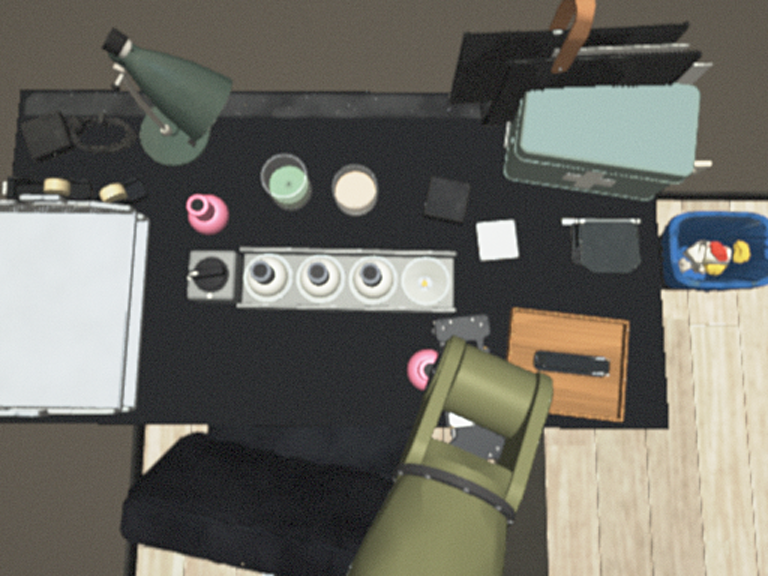

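The picture shows the handle ON at (210,274), the speakers in cups 3, 2 and 1 at (268,277), (320,277) and (373,277), and the stapler in the tray at (571,363). The arm is clear of everything, so I hand in.

```bash
python3 -c "
from cell import manip
print(manip.sign_off())"
```

```text
the job is handed in; nothing more can be done
None
```

I handed the job in at about 55 s on the robot's clock: handle turned off, stapler put in the tray, all three speakers seated in cups 1, 2 and 3, then the handle turned back on, all confirmed in the last picture; sign-off returned no verdict.

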